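Lower the temperature probe through its guide into the sample vial

TASK

Slide the carriage of the probe station by its black grip block until the open white vial is centred straight under the hole in the blue guide plate, and leave it there. Then lift the orange-handled probe out of its stand, lower its stem upright through the guide hole without touching the guide or the vial, and finish while still holding it still and centred in the hole, its tip about halfway down inside the vial. Leave the other things on the desk where they are.

Things in the scene. Friction and masses are not known exactly. Their poses are not given: they have to be found in the camera images.
- station: White probe station, fixed. Origin on the desk straight under the guide hole; z up, x from the grip block towards the post, y the carriage's sliding direction. Base 12 mm thick, x -125 to +100, y -102 to +64 mm; post 28 x 62 mm at x +80, 112 mm high, with an arm to the guide plate. A red line on the base's front edge (x -118) marks y = 0, the line of the hole.
- guide (a point): Centre of the guide hole's mouth: on the top face of the blue guide plate (52 x 52 mm, 12 mm thick), 112 mm above the desk. The hole is round, 24 mm in diameter, vertical, right through.
- carriage (a joint): Slide of the aluminium carriage along the station's +y, 0 to 0.100 m; at 0.070 the vial is straight under the guide hole (no stop there; it starts short of it). It takes about 2 N to slide and stays where it is left. Carriage plate 128 x 60 mm, top 29 mm above the desk.
- vial_mouth (a point): Centre of the open mouth of the white vial fixed on the carriage, 80 mm above the desk (20 mm below the guide plate's underside). Vial outside diameter 32 mm, inside 26 mm, inner floor 47 mm below the mouth.
- carriage_grip (a point): Grip point of the carriage's black block: 20 x 20 mm across (sides along the station's x and y), from 29 to 85 mm above the desk, red line on top. This point is on its axis 65 mm above the desk, 85 mm from the vial's axis towards the station's -x. Nothing stands beside it.
- stand: Grey probe stand, fixed: base 80 (x) x 70 (y) x 10 mm, two steel uprights at y +-25 mm, top plate 56 x 56 mm, its top 125 mm above the desk, with a 14 mm hole in the middle where the probe hangs. Origin on the desk under the hole, z up.
- probe: Temperature probe, about 60 g: orange square handle 22 x 22 mm, 66 mm tall, black cap 4 mm high on top; below it a straight steel stem 8 mm in diameter, 115 mm long. Origin on its axis at the handle's underside, which rests on the stand (125 mm above the desk) at the start; z up, x and y square to the handle's sides.
- probe_tip (a point): Lower end of the probe's steel stem, on the axis 115 mm below the handle's underside.
- phone: Dark smart phone lying screen up, 161 x 76 x 10 mm; bystander.
- pen: Pen, 12 x 156 x 15 mm, lying; bystander.
- label_pad: White pad of labels, 115 x 60 x 14 mm; bystander.
- sanitizer: White pump bottle of hand rub, 70 x 100 x 234 mm, standing; bystander.
- tube_a: Red-capped sample tube, 31 mm across, 100 mm tall, standing; bystander.
Mind the look-alikes: they are no part of the job. There is more than one size of the probe; the one meant has the size given above.

How it is judged:
On the way, in this order (a step that is already met when the one before it is completed fails the run):
1. the vial is centred under the guide hole and at rest, with the probe not yet in the hole (horizontal distance between vial_mouth and guide below 0.006 m and velocity of joint carriage between -0.005 and 0.005 m/s and (z of probe_tip in the frame of guide above 0 m or horizontal distance between probe_tip and guide above 0.03 m)), for 0.2 s.
2. the held probe stands upright through the guide hole with its tip in the vial (horizontal distance between each of probe_tip, vial_mouth and guide below 0.006 m and angle between probe's own z axis and vertical below 0.08 rad and z of probe_tip in the frame of vial_mouth between -0.042 and -0.01 m), for 0.2 s.
At the end, for the whole second after the job is handed in: The fingers hold the probe (more than 1 N) at rest and upright (within 0.08 rad), its tip within 6 mm of the guide hole's axis and 10 to 42 mm below the vial's mouth, touching neither station nor vial; the vial's axis is within 6 mm of the guide hole's axis (all of step 2 and contact force between probe and station below 0.2 N and contact force between the fingers and probe above 1 N and linear speed of probe below 0.015 m/s and angular speed of probe below 0.15 rad/s); the arm keeps its last pose, push and grip.
It fails at once if the probe touches the station: guide, vial or carriage (contact force between probe and station above 0.5 N).
It fails at once if a bystander (phone, pen, label pad, sanitizer, tube) is moved more than 20 mm (distance of any of phone, pen, label_pad, sanitizer, tube_a from where it was at the start of the episode above 0.02 m).
It also fails if it takes over 54 s, if anything falls off the work surface, if the arm or the gripper's body presses on something with over 40 N, if the wrist force passes 120 N, or if a joint passes its speed limit or range.

ROBOT

A 6-joint arm with a two-finger parallel gripper is mounted at the origin on a cart in front of the work surface, level with it; the furniture and walls round the work are solid. World frame = base frame: x ahead of the robot, y to its left, z up, the work surface at z = 0. Lengths are in m, angles in rad, forces in N, time in s.
With the tool pointing down it reaches from about 0.3 to 0.775 m from the base axis. Payload 14.6 kg.
Tool frame: the origin (TCP) lies at the very end of the fingers, on their centre line; the grasp point (between the pads) lies 19 mm behind it; z points along the fingers, y is the line along which they close (so a half turn about z gives the same grasp; the last joint's range is limited). The gripper opens to 94 mm and grips with 3 to 60 N. Pads are 16 mm wide; open, the fingers measure 119 mm over their backs; the gripper's body (75 mm by 177 mm) begins 78 mm behind the grasp point.
Start: joints at [1.035, 0.3, 1.521, -0, 1.321, -0.067], TCP at [0.248, 0.491, 0.205] pointing down, gripper open.
Joint ranges: [-3.03, 3.03], [-0.79, 2.21], [0.23, 2.52], [-1.04, 4.18], [0, 3.07], [-2.55, 2.55]. Speed limits (rad/s): [2.22, 2.22, 2.57, 3.14, 3.14, 3.14].

INTERFACE

Orientations are given as [roll, pitch, yaw] about the fixed x, y, z axes, in that order (R = Rz(yaw) Ry(pitch) Rx(roll)).
In Python, from station import ctrl gives the robot as it stands.
- The arm moves only by the shell command python3 -m pendant 'ROWS' [OPENING] [FORCE]. ROWS is JSON, a list of rows, each a list of 2 entries, a list of its own where there are three numbers: the shift along the world's x, y, z in cm, then the turn about the world's z in rad. A call has 1 to 20 rows; each row shifts and turns the commanded pose from where the row before left it; what a row does not reach is not made up. A row lasts 1/12 s, in which the tool goes at most 41.7 mm and 7.16 degrees, less where a joint would pass 70% of its speed; a pose out of reach is approached as far as the arm can. A call is refused whole if a number of a shift passes 4.17 or a number of a turn 0.125, either way. A call with a gripper value outside its range is refused whole. OPENING is the opening, from 0 (shut) to 1 (fully open), set as the call begins (- or left out, the last holds). The fingers move at their own pace and stop on an object; FORCE is the grip in N (left out, the last holds). Time passes only in rows, so rows that do not move let the fingers close. It gives the time, the measured TCP pose, the force, the opening and the grip force at its end, in the units of the state.
- ctrl.get_obs(): the state, without advancing time (a new reading comes with each control period).
- ctrl.camera(name): name is "side" or "top"; returns a dict with "color" (400x640x3 uint8, red, green, blue), "intrinsics" (3x3 intrinsics, pixels), "camera_from_world" (4x4, takes a point from world to camera coordinates). Camera axes: x right, y down, z forward; pixel columns grow to the right and rows downward; lengths in m; the calibration is good to about 2 mm. A picture is of the moment at which its call begins. There is no depth.
- ctrl.hand_in(): hands the job in; it is judged then, once.
The state is a dict: "time_s": time; "qpos": joint angles; "joint_vel": joint speeds; "tau": joint torques, N m; "ee_pos": TCP position; "eef_rot": TCP orientation; "force": force on the tool from outside, world axes, zero at the start; "moment": the same for the moment, N m; "grip_width": finger opening in m; "grip_force": force on a finger pad.
Only numpy, scipy, OpenCV 4.12 (cv2) and the standard library are available. Lean on these libraries where they do the work, as an engineer would, in place of code of your own. Each camera call takes 0.05 s, during which the arm holds its last target. There are 200 camera calls.

## Working session

There is one attempt and no reset: what is moved stays moved. The work goes in short steps, Python scripts to look and compute and a shell command to move; the robot and the scene stay as the last step left them, time stands still between calls to the robot, and variables do not carry over. Pictures are saved under pics/ and viewed, at most 10 in all, crops included, and the job is handed in when it is done.

```bash
mkdir -p pics
python3 - <<'E'
from station import ctrl
import cv2,numpy as np
for n in("side","top"):
    c=ctrl.camera(n); cv2.imwrite(f"pics/{n}0.png",c["color"][:,:,::-1]); np.savez(f"{n}.npz",**c)
    print(n,c["intrinsics"].round(1).tolist(),c["camera_from_world"].round(3).tolist())
o=ctrl.get_obs();print(o["time_s"],o["ee_pos"],o["eef_rot"],o["grip_width"])
E
```

```text
side [[436.9, 0.0, 322.5], [0.0, 436.9, 199.2], [0.0, 0.0, 1.0]] [[1.0, -0.023, -0.013, -0.583], [-0.021, -0.434, -0.901, 0.15], [0.015, 0.901, -0.434, 0.867], [0.0, 0.0, 0.0, 1.0]]
top [[407.0, 0.0, 316.5], [0.0, 407.0, 206.2], [0.0, 0.0, 1.0]] [[0.014, -0.999, 0.032, 0.111], [-0.994, -0.017, -0.108, 0.587], [0.109, -0.03, -0.994, 0.987], [0.0, 0.0, 0.0, 1.0]]
0.1 [0.24837362 0.49044961 0.20493282] [-3.14053124e+00 -8.30695867e-05  2.67280191e+00] 0.0939213242638411
```

View pics/side0.png

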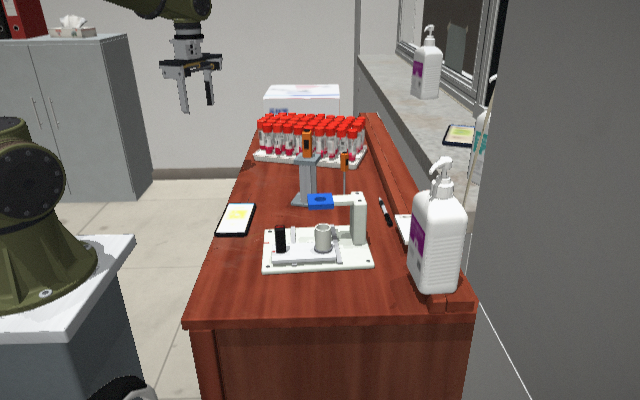

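View pics/top0.png

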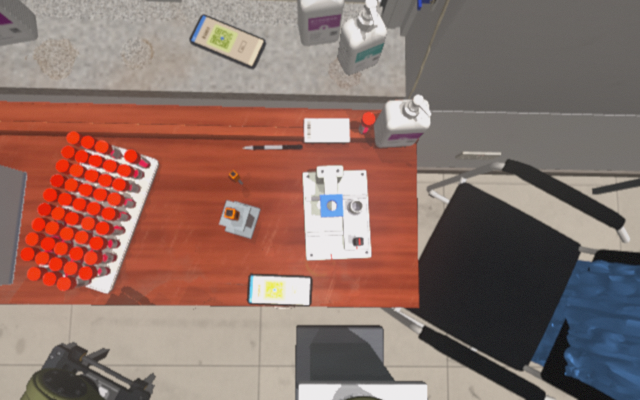

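The side view shows the station, with the black grip at about (281,238), vial (323,237), blue guide (320,200), and the big probe in its stand at (307,140). The top view shows guide (331,206), vial (356,206), grip (358,241) and probe (232,213). A smaller look-alike probe is at (234,175). I'll enlarge both views.

Run:
```python
import cv2,numpy as np
t=np.load("top.npz")["color"][:,:,::-1];s=np.load("side.npz")["color"][:,:,::-1]
cv2.imwrite("pics/topc.png",cv2.resize(t[155:265,215:375],None,fx=5,fy=5,interpolation=cv2.INTER_CUBIC))
cv2.imwrite("pics/sidec.png",cv2.resize(s[120:280,250:390],None,fx=3.75,fy=3.75,interpolation=cv2.INTER_CUBIC))
```

```text
(no output)
```

View pics/topc.png

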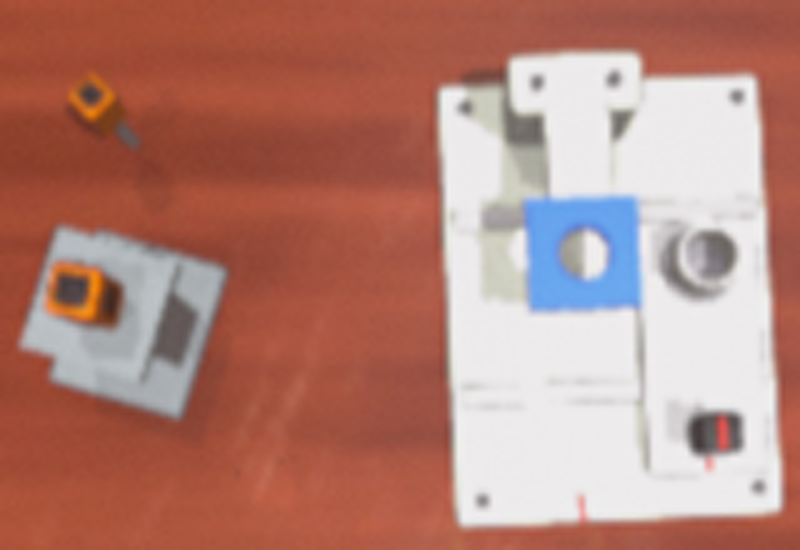

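View pics/sidec.png

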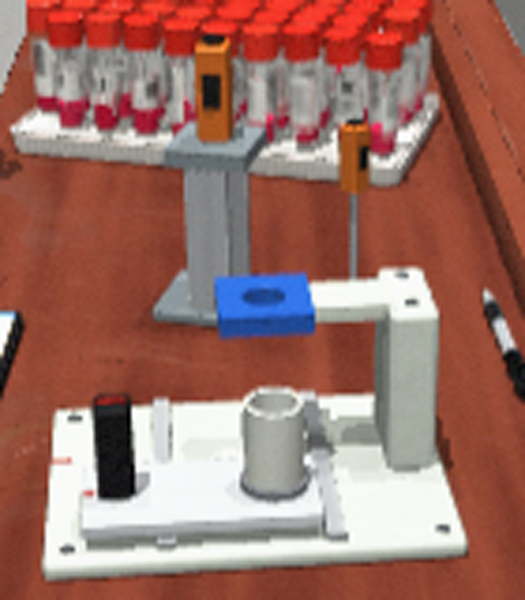

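```bash
cat > h.py <<'E'
import numpy as np
from scipy.optimize import least_squares
C={n:np.load(n+".npz") for n in("side","top")}
def proj(n,p):
    c=C[n];T=c["camera_from_world"];q=c["intrinsics"]@(T[:3,:3]@p+T[:3,3]);return q[:2]/q[2]
def back(n,uv,z):
    c=C[n];T=c["camera_from_world"];R=T[:3,:3];o=-R.T@T[:3,3]
    d=R.T@np.linalg.inv(c["intrinsics"])@np.array([*uv,1]);return o+d*(z-o[2])/d[2]
def tc(u,v):return ((u+.5)/5-.5+215,(v+.5)/5-.5+155)
def sc(u,v):return ((u+.5)/3.75-.5+250,(v+.5)/3.75-.5+120)
E
python3 - <<'E'
from h import *
for n,a,b,z in[("guide",(583,252),(265,296),.112),("vial",(711,252),(273,403),.08),("grip",(720,432),(114,400),.085),("cap",(73,291),(214,42),.195)]:
    A,B=tc(*a),sc(*b)
    r=least_squares(lambda p:np.r_[proj("top",p)-A,proj("side",p)-B],[.5,0,.1])
    print(n,"top",back("top",A,z).round(4),"side",back("side",B,z).round(4),"tri",r.x.round(4),r.fun.round(1))
for a in[(440,88),(757,75),(782,512),(460,525),(582,508)]:print(back("top",tc(*a),.012).round(4))
print("plate")
for a in[(95,232),(188,262),(148,380),(47,345)]:print(back("top",tc(*a),.125).round(4))
print("stand base")
for a in[(60,228),(227,268),(182,418),(20,350),(52,378)]:print(back("top",tc(*a),.010).round(4), back("top",tc(*a),.125).round(4))
print("cap corners")
for a in[(50,262),(102,268),(98,316),(46,310)]:print(back("top",tc(*a),.191).round(4))
E
```

```text
guide top [0.5794 0.0887 0.112 ] side [0.5822 0.0872 0.112 ] tri [0.581  0.0887 0.1111] [-0.  -0.6 -0.6  0.1]
vial top [0.5841 0.0254 0.08  ] side [0.5847 0.0236 0.08  ] tri [0.5845 0.0253 0.079 ] [-0.  -0.1 -0.1  0. ]
grip top [0.4985 0.0216 0.085 ] side [0.5015 0.0217 0.085 ] tri [0.5003 0.0217 0.0849] [-0.1 -0.8 -0.6  0. ]
cap top [0.5502 0.306  0.195 ] side [0.5544 0.2937 0.195 ] tri [0.5521 0.3068 0.1908] [-0.  -0.7 -0.9  0.1]
[0.6741 0.1563 0.012 ]
[ 0.6842 -0.007   0.012 ]
[ 0.4606 -0.0197  0.012 ]
[0.452  0.1425 0.012 ]
[0.4612 0.0813 0.012 ]
plate
[0.5833 0.3099 0.125 ]
[0.5704 0.2678 0.125 ]
[0.517 0.284 0.125]
[0.532  0.3295 0.125 ]
stand base
[0.5987 0.3476 0.01  ] [0.5848 0.3257 0.125 ]
[0.5797 0.2627 0.01  ] [0.568  0.2502 0.125 ]
[0.5035 0.2831 0.01  ] [0.5003 0.2683 0.125 ]
[0.5364 0.3653 0.01  ] [0.5295 0.3414 0.125 ]
[0.5226 0.3488 0.01  ] [0.5172 0.3267 0.125 ]
cap corners
[0.5625 0.3167 0.191 ]
[0.5603 0.295  0.191 ]
[0.5402 0.296  0.191 ]
[0.5424 0.3176 0.191 ]
```

```bash
python3 -m pendant '[[[1.26,-2.35,0],0.0263],[[1.26,-2.35,0],0.0263],[[1.26,-2.35,0],0.0263],[[1.26,-2.35,0],0.0263],[[1.26,-2.35,0],0.0263],[[1.26,-2.35,0],0.0263],[[1.26,-2.35,0],0.0263],[[1.26,-2.35,0],0.0263],[[1.26,-2.35,0],0.0263],[[1.26,-2.35,0],0.0263],[[1.26,-2.35,0],0.0263],[[1.26,-2.35,0],0.0263],[[1.26,-2.35,0],0.0263],[[1.26,-2.35,0],0.0263],[[1.26,-2.35,0],0.0263],[[1.26,-2.35,0],0.0263],[[1.26,-2.35,0],0.0263],[[1.26,-2.35,0],0.0263],[[1.26,-2.35,0],0.0263],[[1.26,-2.35,0],0.0263]]' 1 15
python3 -m pendant '[[[0,0,-1],0],[[0,0,-1],0],[[0,0,-1],0],[[0,0,-1],0],[[0,0,-1],0],[[0,0,-1],0],[[0,0,0],0],[[0,0,0],0]]'
python3 - <<'E'
from station import ctrl
import cv2,numpy as np
im=[]
for n,(r,c) in dict(side=(100,230),top=(160,240)).items():
    q=ctrl.camera(n); im.append(cv2.resize(q["color"][r:r+150,c:c+160,::-1],None,fx=2.5,fy=2.5,interpolation=cv2.INTER_CUBIC))
cv2.imwrite("pics/g1.png",np.hstack(im))
E
```

```text
time_s: 1.77
ee_pos: [0.5008, 0.0194, 0.2052]
eef_rot: [3.142, -0.0, -3.083]
force: [0.2, 0.7, 0.2]
grip_width: 0.0941
grip_force: 0.0
time_s: 2.43
ee_pos: [0.5003, 0.0209, 0.145]
eef_rot: [3.142, -0.001, -3.084]
force: [0.4, 0.4, 0.3]
grip_width: 0.0936
grip_force: 0.0
```

View pics/g1.png

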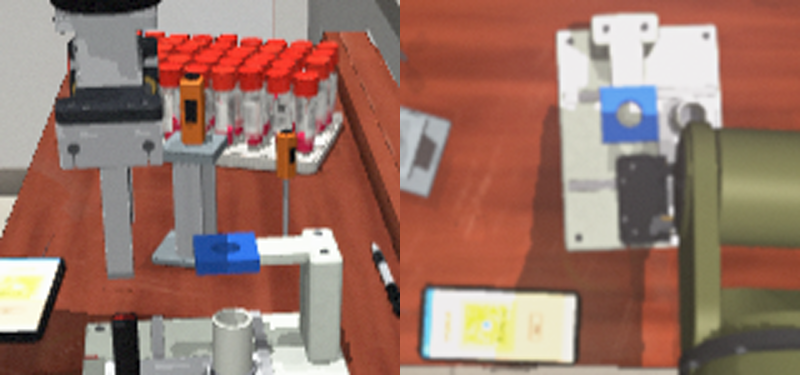

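The fingers hang above the black block, lined up within a few mm (finger about (118,265), block (125,330) in the left crop). Next I descend and close.

```bash
python3 -m pendant '[[[0,0,-1.1],0],[[0,0,-1.1],0],[[0,0,-1.1],0],[[0,0,-1.1],0],[[0,0,-1.1],0],[[0,0,-1.1],0],[[0,0,-1.1],0],[[0,0,-1.1],0],[[0,0,-1],0],[[0,0,0],0],[[0,0,0],0]]'
python3 -m pendant '[[[0,0,0],0],[[0,0,0],0],[[0,0,0],0],[[0,0,0],0],[[0,0,0],0],[[0,0,0],0],[[0,0,0],0],[[0,0,0],0],[[0,0,0],0],[[0,0,0],0]]' 0 15
```

```text
time_s: 3.45
ee_pos: [0.5003, 0.0207, 0.047]
eef_rot: [3.141, -0.001, -3.084]
force: [0.1, -0.2, 0.1]
grip_width: 0.0942
grip_force: 0.0
time_s: 4.28
ee_pos: [0.5005, 0.0206, 0.0474]
eef_rot: [-3.142, -0.0, -3.084]
force: [-0.8, 0.3, 0.2]
grip_width: 0.0309
grip_force: 0.0
```

```bash
python3 -m pendant '[[[0,0,0],0],[[0,0,0],0],[[0,0,0],0],[[0,0,0],0],[[0,0,0],0],[[0,0,0],0]]'
python3 -m pendant '[[[-0.03,0.5,0],0],[[-0.03,0.5,0],0],[[-0.03,0.5,0],0],[[-0.03,0.5,0],0],[[-0.03,0.5,0],0],[[-0.03,0.5,0],0],[[-0.03,0.5,0],0],[[-0.03,0.5,0],0],[[-0.03,0.5,0],0],[[-0.03,0.5,0],0],[[-0.03,0.5,0],0],[[-0.03,0.5,0],0],[[-0.02,0.35,0],0],[[0,0,0],0],[[0,0,0],0],[[0,0,0],0],[[0,0,0],0]]'
```

```text
time_s: 4.78
ee_pos: [0.5005, 0.0207, 0.0474]
eef_rot: [3.142, 0.0, -3.084]
force: [-0.2, 0.8, 0.7]
grip_width: 0.0198
grip_force: 15.0
time_s: 6.2
ee_pos: [0.4968, 0.0842, 0.0474]
eef_rot: [3.141, 0.0, -3.085]
force: [3.2, 1.6, -3.3]
grip_width: 0.0202
grip_force: 15.0
```

```bash
python3 -m pendant '[[[0,0,0],0],[[0,0,0],0],[[0,0,0],0],[[0,0,0],0],[[0,0,0],0],[[0,0,0],0]]' 1
python3 -m pendant '[[[0,0,1.5],0],[[0,0,1.5],0],[[0,0,1.5],0],[[0,0,1.5],0],[[0,0,1.5],0],[[0,0,1.5],0],[[-2,2.5,0.5],0],[[-2,2.5,0.5],0],[[-2,2.5,0.5],0],[[-2,2.5,0],0],[[-2,2.5,0],0],[[0,0,0],0]]'
python3 - <<'E'
from station import ctrl
import cv2,numpy as np
im=[]
for n,(r,c) in dict(side=(170,270),top=(170,290)).items():
    q=ctrl.camera(n); im.append(cv2.resize(q["color"][r:r+100,c:c+80,::-1],None,fx=5,fy=5,interpolation=cv2.INTER_CUBIC))
cv2.imwrite("pics/g2.png",np.hstack(im))
E
```

```text
time_s: 6.7
ee_pos: [0.4966, 0.0841, 0.0474]
eef_rot: [-3.142, -0.0, -3.084]
force: [-0.1, 1.0, -0.1]
grip_width: 0.0561
grip_force: 0.0
time_s: 7.7
ee_pos: [0.3941, 0.2119, 0.1526]
eef_rot: [3.141, -0.0, -3.081]
force: [-0.8, -1.1, 0.3]
grip_width: 0.0939
grip_force: 0.0
```

View pics/g2.png

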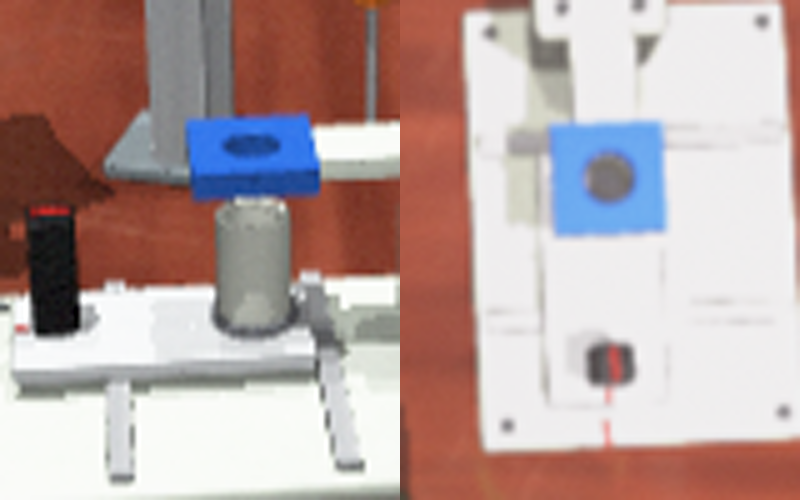

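The red marks nearly line up: carriage (610,392), base (606,435), hole centre (610,178) in the right half. I'll compute the residual along y, and refine the probe position and yaw from an enlarged crop.

Run:
```python
from h import *
f=lambda x,y:((x-400+.5)/5-.5+290,(y+.5)/5-.5+170)
a=back("top",f(610,392),.029);b=back("top",f(606,433),.012);g=back("top",f(610,178),.112);k=back("top",f(614,360),.085)
print(a,b,g,k)
e=np.array([-np.sin(.058),np.cos(.058)])
for n,p in dict(mark=a,base=b,guide=g,grip=k).items():print(n,(p[:2]@e).round(4))
from station import ctrl
import cv2
q=ctrl.camera("top")["color"][190:250,210:270,::-1]
cv2.imwrite("pics/p1.png",cv2.resize(q,None,fx=10,fy=10,interpolation=cv2.INTER_CUBIC))
```

```text
[0.48163379 0.08113448 0.029     ] [0.46122038 0.08178309 0.012     ] [0.57900083 0.08778125 0.112     ] [0.49619383 0.08324912 0.085     ]
mark 0.0531
base 0.0549
guide 0.0541
grip 0.0543
```

View pics/p1.png

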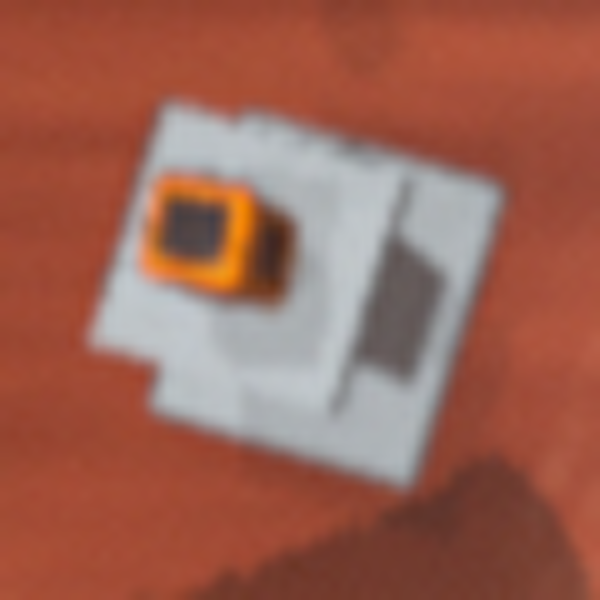

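Carriage centred within about 1.5 mm. The handle's top face is at (199,232) in the crop, giving about (0.551, 0.306), yaw about -0.13, which agrees with the stand's centre. Moving over it.

```bash
python3 -m pendant '[[[0,0,2],0],[[0,0,2],0],[[0,0,2],0],[[0,0,2],0],[[1.57,0.94,0],-0.0189],[[1.57,0.94,0],-0.0189],[[1.57,0.94,0],-0.0189],[[1.57,0.94,0],-0.0189],[[1.57,0.94,0],-0.0189],[[1.57,0.94,0],-0.0189],[[1.57,0.94,0],-0.0189],[[1.57,0.94,0],-0.0189],[[1.57,0.94,0],-0.0189],[[1.57,0.94,0],-0.0189],[[0,0,0],0],[[0,0,0],0],[[0,0,0],0]]' 1
python3 - <<'E'
from station import ctrl
import cv2,numpy as np
q=ctrl.camera("side"); np.savez("side2.npz",**q)
cv2.imwrite("pics/p2.png",cv2.resize(q["color"][80:220,240:380,::-1],None,fx=4,fy=4,interpolation=cv2.INTER_CUBIC))
E
```

```text
time_s: 9.27
ee_pos: [0.5538, 0.3021, 0.2321]
eef_rot: [-3.141, -0.001, 3.009]
force: [-0.3, -0.4, 0.6]
grip_width: 0.0944
grip_force: 0.0
```

View pics/p2.png

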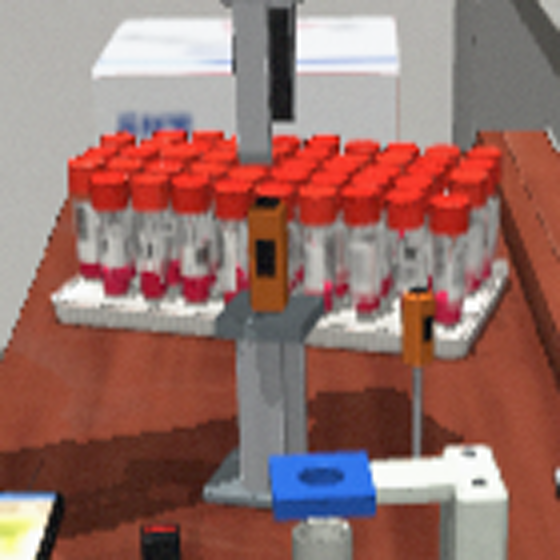

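Near finger tip at (255,165), handle front face x 249–287 with top at 200; they look lined up. I'll check x from the side camera.

Run:
```python
from h import *
f=lambda x,y:((x+.5)/4-.5+240,(y+.5)/4-.5+80)
print("finger seen",f(256,165),"pred",proj("side",np.array([.547,.2505,.232])))
for x in(.548,.551,.554):
    print(x,"cap",proj("side",np.array([x,.306,.193])),"bottom front",proj("side",np.array([x-.001,.295,.125])))
print("seen",f(269,200),f(269,308))
g=lambda x,y:((x+.5)/10-.5+210,(y+.5)/10-.5+190)
print(back("top",g(199,232),.191),back("top",g(193,230),.195))
```

```text
finger seen (303.625, 120.875) pred [302.83051206 120.77873188]
0.548 cap [304.14914146 130.2035272 ] bottom front [304.5264264  157.99840033]
0.551 cap [305.37774561 130.18018734] bottom front [305.73283297 157.97429706]
0.554 cap [306.60624309 130.1568495 ] bottom front [306.93913669 157.95019584]
seen (306.875, 129.625) (306.875, 156.625)
[0.55062467 0.30618764 0.191     ] [0.55066236 0.30670765 0.195     ]
```

```bash
python3 -m pendant '[[[-0.15,0.4,0],0],[[0,0,0],0],[[0,0,-1],0],[[0,0,-1],0],[[0,0,-1],0],[[0,0,-1],0],[[0,0,-1],0],[[0,0,-1],0],[[0,0,-1],0],[[0,0,-1],0],[[0,0,-1],0],[[0,0,-0.3],0],[[0,0,0],0],[[0,0,0],0]]'
python3 -m pendant '[[[0,0,0],0],[[0,0,0],0],[[0,0,0],0],[[0,0,0],0],[[0,0,0],0],[[0,0,0],0],[[0,0,0],0],[[0,0,0],0],[[0,0,0],0],[[0,0,0],0],[[0,0,0],0],[[0,0,0],0],[[0,0,0],0],[[0,0,0],0],[[0,0,0],0],[[0,0,0],0]]' 0 25
```

```text
time_s: 10.48
ee_pos: [0.5523, 0.3072, 0.1396]
eef_rot: [3.141, 0.0, 3.01]
force: [0.5, -0.6, 1.1]
grip_width: 0.0939
grip_force: 0.0
time_s: 11.82
ee_pos: [0.5522, 0.3072, 0.1395]
eef_rot: [3.142, 0.0, 3.01]
force: [-0.0, 0.3, 0.8]
grip_width: 0.0218
grip_force: 25.0
```

```bash
python3 -m pendant '[[[0,0,0.5],0],[[0,0,1],0],[[0,0,1],0],[[0,0,1],0],[[0,0,1],0],[[0,0,1],0],[[0,0,1],0],[[0,0,1],0],[[0,0,1],0],[[0,0,1],0],[[0,0,1],0],[[0,0,1],0],[[0,0,1],0],[[0,0,1],0],[[0,0,1],0],[[0,0,0],0]]'
python3 -m pendant '[[[0.14,-1.09,0],0],[[0.14,-1.09,0],0],[[0.14,-1.09,0],0],[[0.14,-1.09,0],0],[[0.14,-1.09,0],0],[[0.14,-1.09,0],0],[[0.14,-1.09,0],0],[[0.14,-1.09,0],0],[[0.14,-1.09,0],0],[[0.14,-1.09,0],0],[[0.14,-1.09,0],0],[[0.14,-1.09,0],0],[[0.14,-1.09,0],0],[[0.14,-1.09,0],0],[[0.14,-1.09,0],0],[[0.14,-1.09,0],0],[[0.14,-1.09,0],0],[[0.14,-1.09,0],0],[[0.14,-1.09,0],0],[[0.14,-1.09,0],0]]'
python3 -m pendant '[[[0,0,-1],0],[[0,0,-1],0],[[0,0,-0.5],0],[[0,0,0],0],[[0,0,0],0],[[0,0,0],0]]'
python3 - <<'E'
from station import ctrl
import cv2,numpy as np
im=[]
for n,(r,c) in dict(side=(110,280),top=(150,290)).items():
    q=ctrl.camera(n); im.append(cv2.resize(q["color"][r:r+120,c:c+80,::-1],None,fx=5,fy=5,interpolation=cv2.INTER_CUBIC))
cv2.imwrite("pics/g3.png",np.hstack(im))
E
```

```text
time_s: 13.15
ee_pos: [0.5526, 0.3074, 0.287]
eef_rot: [3.14, 0.003, 3.01]
force: [-0.1, -1.1, -0.6]
grip_width: 0.0217
grip_force: 25.0
time_s: 14.82
ee_pos: [0.5803, 0.0881, 0.2844]
eef_rot: [-3.142, 0.0, 3.01]
force: [-0.1, 0.6, -0.9]
grip_width: 0.0221
grip_force: 25.0
time_s: 15.32
ee_pos: [0.5802, 0.0896, 0.2597]
eef_rot: [3.141, 0.0, 3.01]
force: [-0.6, 0.5, 0.0]
grip_width: 0.022
grip_force: 25.0
```

View pics/g3.png

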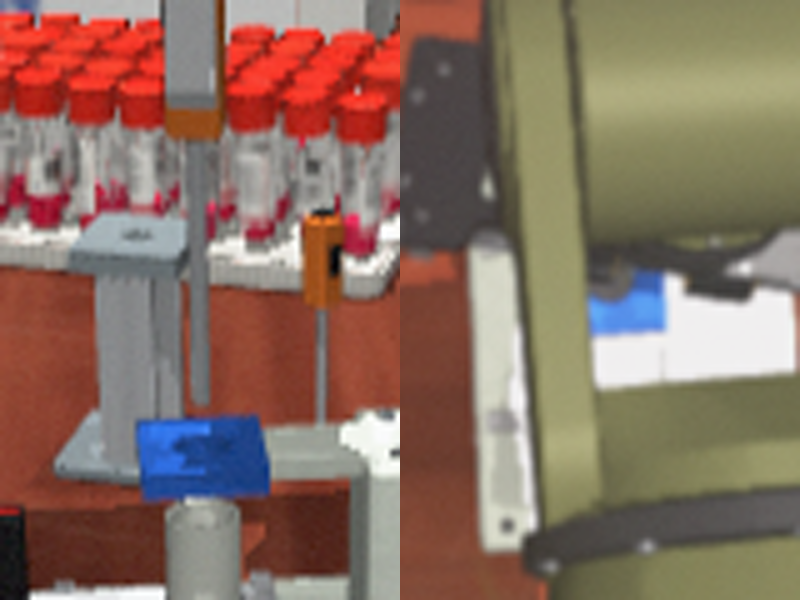

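The stem tip is at (201,404) in the left crop, just above the hole, whose centre is near (204,446). I'll check against the axis line through the hole.

Run:
```python
from h import *
f=lambda x,y:((x+.5)/5-.5+280,(y+.5)/5-.5+110)
G=np.r_[least_squares(lambda p:np.r_[proj("side",np.r_[p,.112])-sc(265,296)],[.58,.09]).x]
print("guide by side",G)
for z in(.1302,.245-.002,.112):print(z,proj("side",np.r_[G,z]))
print("seen tip",f(201,404),"stem top",f(198,140))
print("tip at z.1302",back("side",f(201,404),.1302),"top z.2452",back("side",f(198,140),.2452))
```

```text
guide by side [0.58218114 0.08720926]
0.1302 [320.16872599 190.58568602]
0.243 [319.30056971 137.80495381]
0.112 [320.3        198.56666667]
seen tip (319.8, 190.4) stem top (319.2, 137.6)
tip at z.1302 [0.58143997 0.08816417 0.1302    ] top z.2452 [0.58192949 0.0816333  0.2452    ]
```

Tip and hole axis agree within about 1 mm in side view; tiny correction, then lower slowly.

```bash
python3 -m pendant '[[[0.05,-0.1,0],0],[[0,0,0],0],[[0,0,-0.5],0],[[0,0,-0.5],0],[[0,0,-0.5],0],[[0,0,-0.5],0],[[0,0,-0.5],0],[[0,0,-0.5],0],[[0,0,0],0],[[0,0,0],0]]'
python3 - <<'E'
from station import ctrl
import cv2,numpy as np
q=ctrl.camera("side"); cv2.imwrite("pics/g4.png",cv2.resize(q["color"][160:240,290:350,::-1],None,fx=7,fy=7,interpolation=cv2.INTER_CUBIC))
E
```

```text
time_s: 16.25
ee_pos: [0.5806, 0.0882, 0.2292]
eef_rot: [-3.141, -0.0, 3.01]
force: [-0.5, -0.2, -0.6]
grip_width: 0.0218
grip_force: 25.0
```

View pics/g4.png

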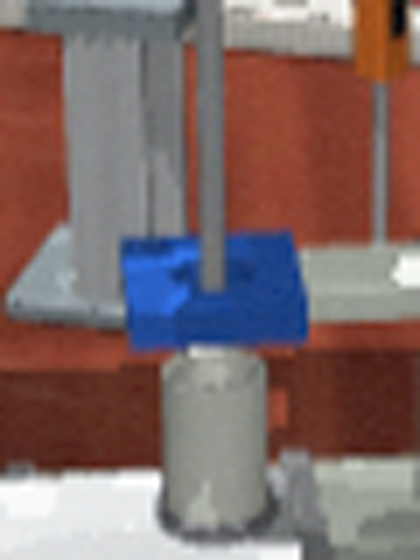

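The stem (x 212) goes into the hole (centre about (215,273)) and is cut off by the near rim at y 292, so it's centred within about 1 mm. I continue down to mid-vial.

```bash
python3 -m pendant '[[[0.04,0,-0.5],0],[[0,0,-0.5],0],[[0,0,-0.5],0],[[0,0,-0.5],0],[[0,0,-0.5],0],[[0,0,-0.5],0],[[0,0,-0.5],0],[[0,0,-0.5],0],[[0,0,-0.3],0],[[0,0,0],0],[[0,0,0],0],[[0,0,0],0],[[0,0,0],0],[[0,0,0],0],[[0,0,0],0]]'
python3 - <<'E'
from station import ctrl
o=ctrl.get_obs();print(o["ee_pos"],o["force"],o["moment"],o["joint_vel"].round(4) if hasattr(o["joint_vel"],"round") else o["joint_vel"])
E
```

```text
time_s: 17.55
ee_pos: [0.5811, 0.0882, 0.1866]
eef_rot: [3.142, 0.0, 3.01]
force: [0.8, 0.2, -1.2]
grip_width: 0.0219
grip_force: 25.0
[0.5811478  0.08815695 0.18664225] [ 0.84300031  0.20356062 -1.19437946] [0.03151716 0.00169024 0.02795237] [ 0.0001  0.0014 -0.0001  0.0003 -0.0013 -0.0005]
```

Settled, tip about 23 mm below the mouth, no contact. Handing in.

```bash
python3 -c "
from station import ctrl
print(ctrl.hand_in())"
```

```text
the job is handed in; nothing more can be done
None
```

I handed the job in at about 17.6 s, and the result was not reported back: by my measurements the vial is within 1–2 mm of the line under the guide hole, and the probe is held upright and within about 1 mm of the hole's centre, its tip about 23 mm below the vial's mouth, with no sign of contact.

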